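# Find where the coaster case's cover sticks and set its stop

### The job

The sliding cover of the wooden coaster case on the bar has started to stick part of the way shut. Slide it gently towards closed until you feel it tighten, without forcing it any further, then back it off about 2 cm so that it runs free, and slide the orange stop clip along the rail up against the cover's front edge so that nobody jams it again. Leave the glass and the bar tools around it alone.

Things in the scene. Friction and masses are not known exactly. Their poses are not given: they have to be found in the camera images.
- case: Wooden coaster case, fixed, 160 (x) x 430 (y) x 72 mm; origin: centre of its underside. Own y axis: the way the cover closes; yaw within 0.25 rad of the world's. The -y half has a fixed deck, the +y half is an open bay with slate coasters. Aluminium lips on both long sides, top at 72 mm; the far (+x) lip has ticks every 10 mm.
- cover (a joint): Travel of the dark wooden cover, m: 0 open, growing along the case's +y as it closes, 0.205 end of track; stays where left. Starts at 0.01 to 0.05. Leading edge at y = this value in the case's frame. Running friction about 2 N, and a little more with speed (6 N per m/s).
- cover_grip (a point): Point on the cover's upright aluminium grip, 13 mm below its top; axes as the case's. The grip is a fin 56 mm long (case's x) by 14 mm thick (y), top at 110 mm above the worktop, foot plate at 69 mm, cover's top at 65 mm. It stands 100 mm behind the leading edge. Pinch it from above, fingers closing along the case's y.
- cover_edge (a point): Middle of the cover's leading (+y) edge, 61.5 mm up; axes as the case's. Cover 133 x 200 mm. The groove is swollen at an unseen place that meets this edge somewhere at y = 85 to 150 mm of the case's frame: feel for it. There a springy resistance of 1.5 N per mm adds to the running friction. Stop some 3 to 6 mm in (5 to 9 N more); past 11 mm (16 N more) it is forced.
- clip (a joint): Travel of the orange stop clip along the near (-x) lip, m: 0 at the closed end, growing along the case's -y towards the cover, at most 0.17; stays where left. Starts at 0 to 0.02, beyond the tight spot. Its stop face is at y = 0.190 minus this value in the case's frame. Friction about 3 N; against the cover it shoves the cover along.
- clip_face (a point): Lower inner part of the clip's stop face, which looks to -y and meets the cover's leading edge; axes as the case's.
- clip_grip (a point): Point on the clip's upright orange tab, 11 mm below its top; axes as the case's. The tab is 26 mm (case's x) by 14 mm (y), from 80 to 115 mm above the worktop, on a saddle 37 x 20 mm. This point lies 10 mm to +y of the stop face. Pinch it from above, fingers closing along the case's y.
- shoe_tip (a point): Tip of the cover's brass runner shoe in the far (+x) groove, level with the leading edge at rest; axes as the case's. The shoe is sprung (1.5 N per mm): in the tight spot it is pushed back into the cover, its tip falling behind the leading edge by as much as the cover is pressed in; it springs out again when the cover backs off.
- rider_face (a point): Small brass tell-tale on the far lip, 12 x 10 x 9 mm, top at 81 mm: middle of its -y face; axes as the case's. The shoe pushes it ahead as the cover closes (0.6 N) and leaves it where the tip got furthest: once the cover has been in the tight spot and left it, it marks where that spot starts. It begins at y = 55 to 75 mm of the case's frame, which says nothing of the spot.
- tumbler: Green glass tumbler, 84 mm across, 106 mm tall, upright; origin at the centre of its underside. Bystander.
- jigger: Steel double-cone jigger, 44 mm across, 88 mm tall, upright; origin at its underside. Bystander.
- stopper: Steel ball wine stopper, 37 mm across, 73 mm tall, standing; origin at its underside. Bystander.
- corkscrew: Steel winged corkscrew, 41 x 64 x 166 mm, standing; origin at its underside. Bystander.
- opener: Flat blue-handled bottle opener, 45 x 154 x 11 mm, lying; origin at its underside. Bystander.

How it is judged:
By the outcome, as a careful person would: the job done as asked, in the order asked, and still so for the second after the job is handed in, with the robot touching nothing.
It also fails if it takes over 64 s, if anything falls off the work surface, if the arm or the gripper's body presses on something with over 40 N, if the wrist force passes 120 N, or if a joint passes its speed limit or range.

### The arm

A 6-joint arm with a two-finger parallel gripper is mounted at the origin on a cart in front of the work surface, level with it; the furniture and walls round the work are solid. World frame = base frame: x ahead of the robot, y to its left, z up, the work surface at z = 0. Lengths are in m, angles in rad, forces in N, time in s.
With the tool pointing down it reaches from about 0.35 to 0.775 m from the base axis. Payload 7.3 kg.
Tool frame: the origin (TCP) lies at the centre of the arm's flange, where the gripper is bolted on; the fingertips stand 178 mm ahead of it and the grasp point (between the pads) lies 159 mm ahead of it; x points along the fingers, y is the direction in which the jaws open and shut, and the axes are right-handed (so a half turn about x gives the same grasp; the last joint's range is limited). The gripper opens to 92 mm and grips with 3 to 60 N. Pads are 19 mm wide; open, the fingers measure 130 mm over their backs; the gripper's body (75 mm by 190 mm) begins 47 mm behind the grasp point.
Start: joints at [-1.494, 0.342, 1.524, -0, 1.275, -0.146], TCP at [0.116, -0.512, 0.405] pointing down, gripper open.
Joint ranges: [-2.53, 2.53], [-0.77, 2.02], [0.04, 2.7], [-1, 4.14], [0.28, 2.66], [-3.11, 3.11]. Speed limits (rad/s): [2.57, 2.57, 3.14, 3.14, 3.14, 3.14].

### API

Orientations are given as [roll, pitch, yaw] about the fixed x, y, z axes, in that order (R = Rz(yaw) Ry(pitch) Rx(roll)).
In Python, from cell import readout, cams, workorder gives the robot as it stands.
- The arm moves only by the shell command python3 -m inch 'ROWS' [FORCE]. ROWS is text: rows parted by semicolons, each of 5 numbers parted by spaces: the shift along the world's x, y, z in mm, then the turn about the world's z in rad, then the opening, from 0 (shut) to 1 (fully open). A call has 1 to 8 rows; each row shifts and turns the commanded pose from where the row before left it; what a row does not reach is not made up. A row lasts 1/12 s, in which the tool goes at most 41.7 mm and 7.16 degrees, less where a joint would pass 70% of its speed; a pose out of reach is approached as far as the arm can. A call is refused whole if a number of a shift passes 41.7 or a number of a turn 0.125, either way. A call with a gripper value outside its range is refused whole. The fingers move at their own pace and stop on an object; FORCE is the grip in N (left out, the last holds). Time passes only in rows, so rows that do not move let the fingers close. It gives the time, the measured TCP pose, the force and the opening at its end, in the units of the state.
- readout.observe(): the state, without advancing time (a new reading comes with each control period).
- cams.read_camera(name): name is "scene" or "top" or "wrist"; returns a dict with "color" (480x640x3 uint8, red, green, blue), "fx", "fy", "cx", "cy" (pixels), "world_to_cam" (4x4, takes a point from world to camera coordinates); the wrist camera has in their place "T_tool_cam" (4x4, takes a point from camera to tool coordinates, whose origin is the TCP and whose axes are the tool frame's). Camera axes: x right, y down, z forward; pixel columns grow to the right and rows downward; lengths in m; the calibration is good to about 2 mm. A picture is of the moment at which its call begins: read the wrist's pose just before it. There is no depth.
- workorder.hand_in(): hands the job in, once; it reports no verdict.
The state is a dict: "time": time; "qpos": joint angles; "qvel": joint speeds; "joint_efforts": joint torques, N m; "tool_pos": TCP position; "tool_rot": TCP orientation; "contact_force": force on the tool from outside, world axes, zero at the start; "torque": the same for the moment, N m; "opening": finger opening in m.
Only numpy, scipy, OpenCV 4.12 (cv2) and the standard library are available. Lean on these libraries where they do the work, as an engineer would, in place of code of your own. Each camera call takes 0.05 s, during which the arm holds its last target.

## Working session

There is one attempt and no reset: what is moved stays moved. The work goes in short steps, Python scripts to look and compute and a shell command to move; the robot and the scene stay as the last step left them, time stands still between calls to the robot, and variables do not carry over. Pictures are saved under pics/ and viewed, and the job is handed in when it is done.

```bash
mkdir -p pics; ls; python3 - <<'E'
from cell import readout,cams
import cv2
s=readout.observe()
for k,v in s.items(): print(k,v)
for n in ["scene","top"]:
    c=cams.read_camera(n); cv2.imwrite(f"pics/{n}0.png",c["color"][:,:,::-1]); print(n,c["fx"],c["fy"],c["cx"],c["cy"]); print(c["world_to_cam"])
E
```

```text
pics
time 0.0
qpos [-1.49401842e+00  3.42711715e-01  1.52502183e+00  2.19490224e-05
  1.27539771e+00 -1.46015275e-01]
qvel [-9.98810052e-04 -2.03363539e-03  9.53467678e-05 -3.34729746e-04
 -5.50621428e-04  7.51716055e-04]
joint_efforts [-1.76540649e-03 -4.31245565e+01 -2.44220263e+01  7.16583082e-02
  5.58322587e-02 -9.73074975e-05]
tool_pos [ 0.11600725 -0.51188109  0.40404879]
tool_rot [-1.73045203  1.56925758  1.6339274 ]
contact_force [-0.03421651 -0.48480189 -0.12372961]
torque [-0.02995248  0.02313775  0.01899194]
opening 0.09164027878457051
scene 504.836270808803 504.836270808803 321.42230512784437 240.22825180397712
[[-0.86454337 -0.50253782  0.00452702  0.39776357]
 [-0.41291032  0.70515973 -0.57641549  0.27035709]
 [ 0.28647831 -0.50020545 -0.81714423  1.44468557]
 [ 0.          0.          0.          1.        ]]
top 434.3264183224623 434.3264183224623 318.38035942774746 240.24091662167328
[[ 0.06901258 -0.99759889  0.00580594 -0.09939964]
 [-0.97559511 -0.06870414 -0.20855196  0.50207236]
 [ 0.20845009  0.00872846 -0.97799406  1.01098351]
 [ 0.          0.          0.          1.        ]]
```

View pics/scene0.png

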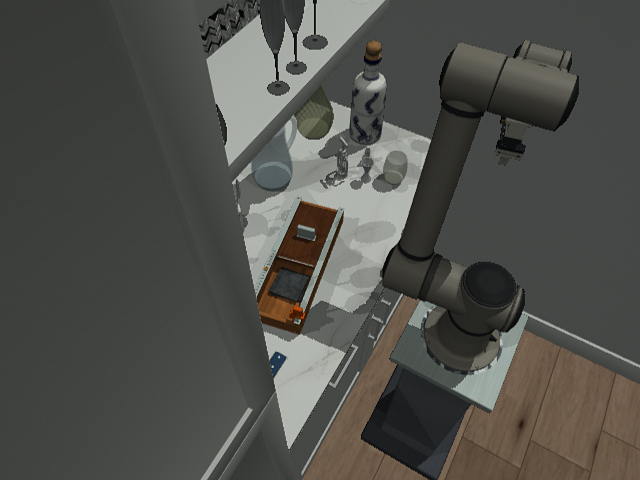

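View pics/top0.png

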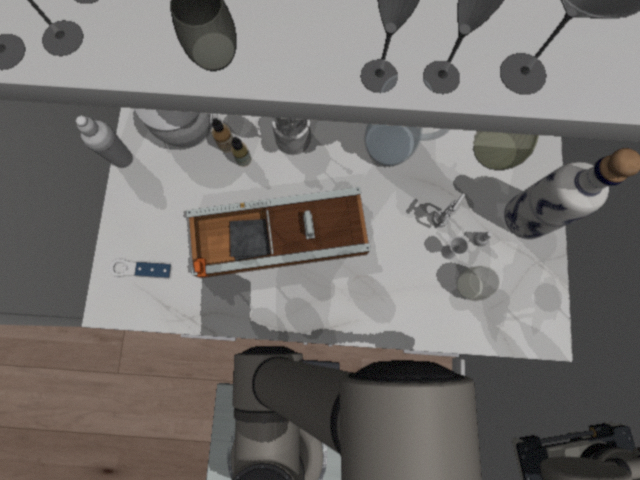

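The top view shows the case lying along the image's horizontal axis: grip at about (309,223), clip at (199,267), +y (closed) end to the left, and rider on the far lip near (242,206). I'll zoom in next.

```bash
python3 - <<'E'
import cv2
a=cv2.imread("pics/top0.png")[175:290,175:385]
cv2.imwrite("pics/topz.png",cv2.resize(a,None,fx=3.8,fy=3.8,interpolation=cv2.INTER_CUBIC))
a=cv2.imread("pics/scene0.png")[190:340,240:360]
cv2.imwrite("pics/scenez.png",cv2.resize(a,None,fx=4,fy=4,interpolation=cv2.INTER_CUBIC))
E
```

```text
(no output)
```

View pics/topz.png

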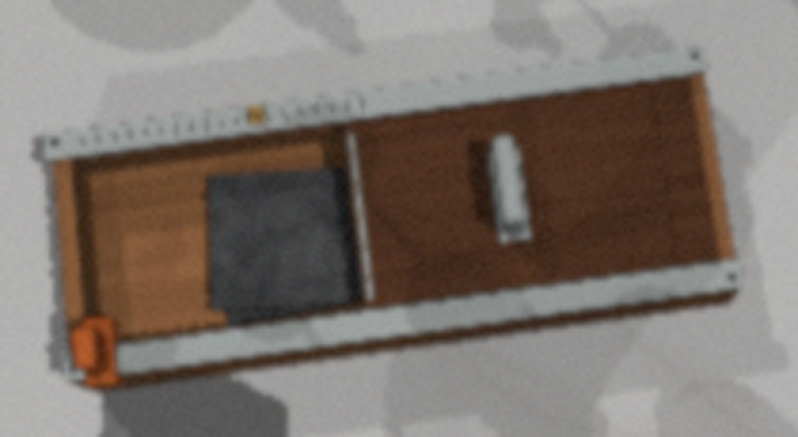

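View pics/scenez.png

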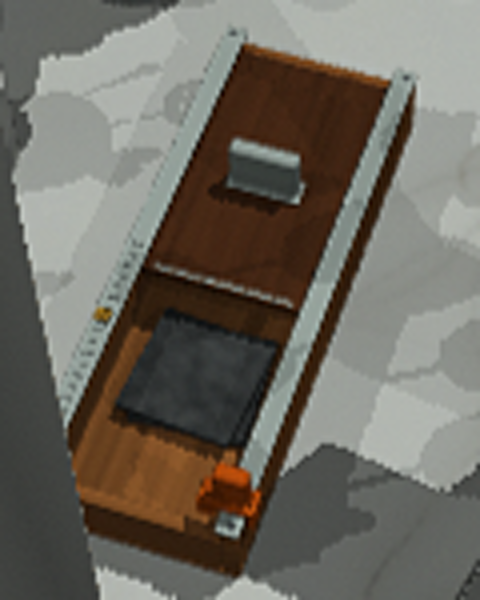

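```bash
cat > h.py <<'E'
import numpy as np
def ray(c,uv,z):
    T=np.array(c["world_to_cam"]);R=T[:3,:3];t=T[:3,3]
    d=R.T@np.array([(uv[0]-c["cx"])/c["fx"],(uv[1]-c["cy"])/c["fy"],1]);o=-R.T@t
    return o+d*(z-o[2])/d[2]
def proj(c,p):
    T=np.array(c["world_to_cam"]);q=T[:3,:3]@np.array(p)+T[:3,3]
    return np.array([c["fx"]*q[0]/q[2]+c["cx"],c["fy"]*q[1]/q[2]+c["cy"]])
E
python3 - <<'E'
from h import *
from cell import cams
top=cams.read_camera("top");sc=cams.read_camera("scene")
zt=lambda p:(p[0]/3.8+175-.37,p[1]/3.8+175-.37)
zs=lambda p:(p[0]/4+240-.37,p[1]/4+190-.37)
P={}
for n,p,z in [("farL",(38,143),.072),("farR",(700,50),.072),("nearR",(738,282),.072),("nearL",(72,380),.072),("gripA",(504,136),.110),("gripB",(514,222),.110),("edgeA",(350,133),.065),("edgeB",(369,299),.065),("rider",(257,114),.081),("cliptab",(92,348),.115)]:
    P[n]=ray(top,zt(p),z);print("top",n,P[n].round(4))
for n,p,z in [("farR",(234,28),.072),("nearR",(412,76),.072),("gripA",(232,143),.11),("gripB",(300,155),.11),("edgeA",(150,262),.065),("edgeB",(295,303),.065),("rider",(102,313),.081),("cliptab",(234,470),.115)]:
    print("scene",n,ray(sc,zs(p),z).round(4))
d=lambda a,b:np.hypot(*(P[a]-P[b])[:2])
print(d("farL","farR"),d("nearL","nearR"),d("farR","nearR"),d("gripA","gripB"))
for a,b in [("farR","farL"),("nearR","nearL")]:
    v=P[b]-P[a];print("yaw",np.arctan2(-v[0],v[1]))
c=sum(P[k] for k in ["farL","farR","nearL","nearR"])/4;print(c)
E
```

```text
top farL [0.5504 0.2653 0.072 ]
top farR [ 0.643 -0.155  0.072]
top nearR [ 0.4912 -0.1865  0.072 ]
top nearL [0.4002 0.224  0.072 ]
top gripA [ 0.5653 -0.0337  0.11  ]
top gripB [ 0.5113 -0.0438  0.11  ]
top edgeA [0.5731 0.0676 0.065 ]
top edgeB [0.4653 0.0454 0.065 ]
top rider [0.577  0.1258 0.081 ]
top cliptab [0.4153 0.202  0.115 ]
scene farR [ 0.6371 -0.1529  0.072 ]
scene nearR [ 0.4879 -0.1824  0.072 ]
scene gripA [ 0.5609 -0.0289  0.11  ]
scene gripB [ 0.5106 -0.0452  0.11  ]
scene edgeA [0.5743 0.0697 0.065 ]
scene edgeB [0.4614 0.0459 0.065 ]
scene rider [0.5734 0.1333 0.081 ]
scene cliptab [0.4123 0.2085 0.115 ]
0.4303722978424025 0.42046364264374075 0.15501482017831905 0.05495437172897958
yaw 0.21690462714419506
yaw 0.21824653831009627
[0.5212114  0.03696015 0.072     ]
```

```bash
python3 - <<'E'
from h import *
from cell import cams,readout
from scipy.spatial.transform import Rotation as Ro
top=cams.read_camera("top");sc=cams.read_camera("scene")
s=readout.observe()
R=Ro.from_euler("xyz",s["tool_rot"]).as_matrix();print(R.round(3), s["time"])
for n,c,p,z in [("tumbler",top,(468,292),0),("tumblerS",sc,(395,178),0.0),("bottleS",sc,(367,135),0),("corkscrewS",sc,(340,175),0),("jigS",sc,(366,172),0),("openerS",sc,(277,365),.005),("openerT",top,(140,269),.005)]:
    print(n,ray(c,p,z).round(3))
for z in (.35,.5,.65,.8):print("shelf",z,ray(top,(300,105),z).round(3),ray(sc,(310,80),z).round(3), ray(sc,(232,178),z).round(3))
E
```

```text
[[-0.     0.221 -0.975]
 [ 0.    -0.975 -0.221]
 [-1.    -0.    -0.   ]] 0.3
tumbler [ 0.413 -0.449  0.   ]
tumblerS [ 0.42 -0.45  0.  ]
bottleS [ 0.606 -0.595  0.   ]
corkscrewS [ 0.595 -0.364  0.   ]
jigS [ 0.522 -0.424  0.   ]
openerS [0.402 0.342 0.005]
openerT [0.412 0.38  0.005]
shelf 0.35 [ 0.701 -0.015  0.35 ] [ 0.72  -0.374  0.35 ] [0.688 0.075 0.35 ]
shelf 0.5 [ 0.617 -0.026  0.5  ] [ 0.617 -0.206  0.5  ] [0.59  0.175 0.5  ]
shelf 0.65 [ 0.534 -0.038  0.65 ] [ 0.513 -0.037  0.65 ] [0.491 0.275 0.65 ]
shelf 0.8 [ 0.45 -0.05  0.8 ] [0.41  0.131 0.8  ] [0.393 0.375 0.8  ]
```

```bash
python3 -m inch '24 27 0 0 1; 24 27 0 0 1; 24 27 0 0 1; 24 27 0 0 1; 24 27 0 0 1; 24 27 0 0 1; 24 27 0 0 1; 24 27 0 0 1'; python3 -m inch '24 28 -5 0 1; 24 28 -5 0 1; 24 28 -5 0 1; 24 28 -5 0 1; 24 28 -5 0 1; 24 28 -5 0 1; 24 28 -5 0 1; 24 28 -5 0 1'
```

```text
time: 0.97
tool_pos: [0.3088, -0.2945, 0.4049]
tool_rot: [1.927, 1.57, -0.992]
contact_force: [0.7, -0.5, 0.1]
opening: 0.092
time: 1.63
tool_pos: [0.5009, -0.0703, 0.3645]
tool_rot: [2.207, 1.57, -0.712]
contact_force: [0.5, -0.2, -0.2]
opening: 0.0917
```

```bash
python3 -m inch '18 16 -15 0 1; 18 16 -15 0 1; 0 0 -10 0 1; 0 0 0 0 1'; cat > wr.py <<'E'
import sys,cv2,numpy as np
from cell import cams,readout
from scipy.spatial.transform import Rotation as Ro
def wcam(name):
    s=readout.observe();c=dict(cams.read_camera("wrist"))
    T=np.eye(4);T[:3,:3]=Ro.from_euler("xyz",s["tool_rot"]).as_matrix();T[:3,3]=s["tool_pos"]
    c["world_to_cam"]=np.linalg.inv(T@np.array(c["T_tool_cam"]))
    cv2.imwrite(f"pics/{name}.png",c["color"][:,:,::-1])
    np.save(f"pics/{name}.npy",{k:c[k] for k in("fx","fy","cx","cy","world_to_cam")},allow_pickle=True)
    return c,s
E
python3 - <<'E'
from wr import *
c,s=wcam("w1");print(s["tool_pos"],s["contact_force"])
E
```

```text
time: 1.97
tool_pos: [0.5358, -0.0391, 0.3222]
tool_rot: [-0.388, 1.566, 2.979]
contact_force: [-0.3, 1.1, -0.3]
opening: 0.092
[ 0.53578171 -0.03910421  0.32219126] [-0.25089798  1.11653242 -0.26646033]
```

View pics/w1.png

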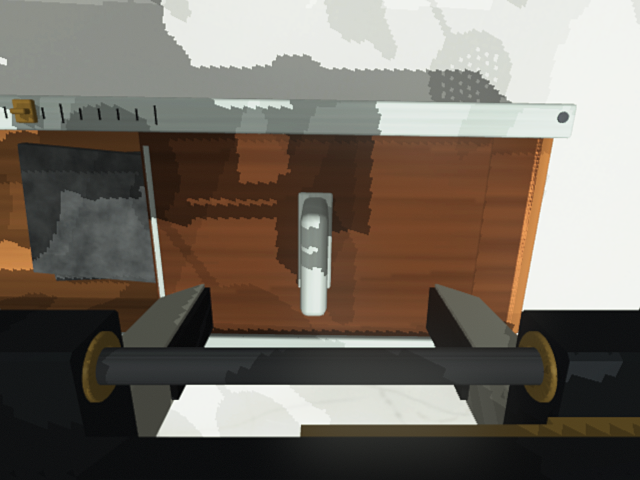

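```bash
python3 - <<'E'
from h import *
c=np.load("pics/w1.npy",allow_pickle=True).item()
th=.217;C=np.array([.521,.036]);M=np.array([[np.cos(th),np.sin(th)],[-np.sin(th),np.cos(th)]])
for n,p,z in [("gtopFarL",(304,214),.11),("gtopFarR",(324,214),.11),("gtopNearL",(302,312),.11),("gtopNearR",(326,312),.11),("edge top",(147,147),.065),("edge bot",(160,296),.065),("lip far R",(574,104),.072),("riderR",(36,105),.081),("lipinR",(572,136),.072)]:
    q=ray(c,p,z);print(n,q.round(4),(M@(q[:2]-C)).round(4))
E
```

```text
gtopFarL [ 0.5641 -0.0247  0.11  ] [ 0.029  -0.0685]
gtopFarR [ 0.5662 -0.0341  0.11  ] [ 0.0291 -0.0782]
gtopNearL [ 0.5124 -0.0349  0.11  ] [-0.0236 -0.0674]
gtopNearR [ 0.5153 -0.0471  0.11  ] [-0.0235 -0.0799]
edge top [0.5703 0.0692 0.065 ] [0.0553 0.0218]
edge bot [0.4791 0.0519 0.065 ] [-0.0375  0.0245]
lip far R [ 0.6451 -0.1521  0.072 ] [ 0.0807 -0.2104]
riderR [0.5817 0.1206 0.081 ] [0.0775 0.0696]
lipinR [ 0.6295 -0.1578  0.072 ] [ 0.0642 -0.2126]
```

```bash
python3 -m inch '3 3 -20 0 1; 0 0 -20 0 1; 0 0 -16 0 1; 0 0 -10 0 1; 0 0 0 0 1; 0 0 0 0 1' 25; python3 -m inch '0 0 0 0 0.5; 0 0 0 0 0.3; 0 0 0 0 0; 0 0 0 0 0; 0 0 0 0 0; 0 0 0 0 0; 0 0 0 0 0' 25
```

```text
time: 2.52
tool_pos: [0.5389, -0.0377, 0.2594]
tool_rot: [2.336, 1.57, -0.584]
contact_force: [0.3, 0.2, -0.6]
opening: 0.0919
time: 3.1
tool_pos: [0.539, -0.037, 0.2588]
tool_rot: [2.177, 1.571, -0.741]
contact_force: [0.0, 0.4, -0.0]
opening: 0.0497
```

```bash
python3 -m inch '0 0 -2 0 0; 0 0 0 0 0; 0 0 0 0 0; 0 0 0 0 0; 0 0 0 0 0; 0 0 0 0 0; 0 0 0 0 0; 0 0 0 0 0' 25
```

```text
time: 3.77
tool_pos: [0.539, -0.0369, 0.2567]
tool_rot: [-1.277, 1.57, 2.087]
contact_force: [-0.1, 1.8, 0.4]
opening: 0.014
```

```bash
python3 -m inch '-1.1 4.9 0 0 0; -1.1 4.9 0 0 0; -1.1 4.9 0 0 0; -1.1 4.9 0 0 0; -1.1 4.9 0 0 0; -1.1 4.9 0 0 0; -1.1 4.9 0 0 0; -1.1 4.9 0 0 0'; python3 -m inch '-0.8 3.7 0 0 0; -0.6 2.9 0 0 0; 0 0 0 0 0'; python3 -m inch '-0.4 2 0 0 0; -0.4 2 0 0 0'
```

```text
time: 4.43
tool_pos: [0.5303, 0.0028, 0.2567]
tool_rot: [2.829, 1.57, -0.09]
contact_force: [3.8, -1.8, -4.8]
opening: 0.0139
time: 4.68
tool_pos: [0.5289, 0.0096, 0.2567]
tool_rot: [-2.395, 1.57, 0.97]
contact_force: [4.9, 3.1, -5.0]
opening: 0.0137
time: 4.85
tool_pos: [0.5282, 0.0128, 0.2567]
tool_rot: [2.577, 1.57, -0.342]
contact_force: [5.3, -0.4, -5.8]
opening: 0.0141
```

```bash
python3 -m inch '0.6 0 0.4 0 0; 0 0 0 0 0'; python3 -m inch '-0.4 2 0 0 0; -0.4 2 0 0 0'; python3 -m inch '-0.4 2 0 0 0; -0.4 2 0 0 0'
```

```text
time: 5.02
tool_pos: [0.5285, 0.013, 0.2567]
tool_rot: [-0.653, 1.57, 2.711]
contact_force: [3.4, 2.0, -7.8]
opening: 0.0138
time: 5.18
tool_pos: [0.5277, 0.0166, 0.2567]
tool_rot: [0.261, 1.57, -2.658]
contact_force: [4.4, -2.4, -9.5]
opening: 0.0141
time: 5.35
tool_pos: [0.5268, 0.0208, 0.2568]
tool_rot: [-0.01, 1.57, -2.929]
contact_force: [3.6, -1.6, -11.4]
opening: 0.014
```

```bash
python3 -m inch '0.8 0 -1.5 0 0; 0 0 0 0 0'; python3 -m inch '-0.4 2 0 0 0; -0.4 2 0 0 0'; python3 -m inch '-0.4 2 0 0 0; -0.4 2 0 0 0'
```

```text
time: 5.52
tool_pos: [0.527, 0.0211, 0.2566]
tool_rot: [-0.282, 1.569, 3.083]
contact_force: [-4.6, -0.3, 4.9]
opening: 0.0142
time: 5.68
tool_pos: [0.5262, 0.0247, 0.2567]
tool_rot: [0.164, 1.569, -2.754]
contact_force: [-3.8, -3.4, 4.5]
opening: 0.0138
time: 5.85
tool_pos: [0.5254, 0.0287, 0.2566]
tool_rot: [0.154, 1.569, -2.765]
contact_force: [-4.8, -3.9, 3.9]
opening: 0.0139
```

```bash
cat > f.py <<'E'
from cell import readout
import numpy as np
s=readout.observe();f=np.array(s["contact_force"]);p=np.array(s["tool_pos"]);d=np.array([-.215,.977,0])
print("cover~%.2f mm resist %.2f side %.2f z %.2f"%(25+1000*d@(p-[.539,-.0369,0]),-f@d,f[0]*.977+f[1]*.215,f[2]),s["time"])
E
python3 -m inch '-0.7 1.5 0.5 0 0; -0.3 1.5 0 0 0';python3 f.py;  python3 -m inch '-0.3 1.5 0 0 0; -0.3 1.5 0 0 0';python3 f.py; python3 -m inch '-0.3 1.5 0 0 0; -0.3 1.5 0 0 0';python3 f.py
```

```text
time: 6.02
tool_pos: [0.5246, 0.0318, 0.2567]
tool_rot: [0.12, 1.569, -2.798]
contact_force: [-4.1, -3.2, 1.6]
opening: 0.0137
cover~95.18 mm resist 2.23 side -4.68 z 1.60 6.0167
time: 6.18
tool_pos: [0.524, 0.0348, 0.2567]
tool_rot: [0.072, 1.569, -2.846]
contact_force: [-5.5, -4.1, 3.8]
opening: 0.014
cover~98.23 mm resist 2.85 side -6.31 z 3.81 6.1833
time: 6.35
tool_pos: [0.5234, 0.0378, 0.2567]
tool_rot: [0.053, 1.569, -2.866]
contact_force: [-5.0, -3.8, 4.0]
opening: 0.0138
cover~101.29 mm resist 2.63 side -5.67 z 4.01 6.35
```

```bash
python3 -m inch '-0.9 1.4 0.4 0 0; -0.3 1.5 0 0 0';python3 f.py;  python3 -m inch '-0.3 1.5 0 0 0; -0.3 1.5 0 0 0';python3 f.py; python3 -m inch '-0.3 1.5 0 0 0; -0.3 1.5 0 0 0';python3 f.py
```

```text
time: 6.52
tool_pos: [0.5225, 0.0407, 0.2567]
tool_rot: [0.108, 1.57, -2.81]
contact_force: [-1.8, -3.4, -0.1]
opening: 0.014
cover~104.38 mm resist 2.93 side -2.49 z -0.06 6.5167
time: 6.68
tool_pos: [0.522, 0.0438, 0.2567]
tool_rot: [0.061, 1.57, -2.858]
contact_force: [-3.6, -4.0, 2.0]
opening: 0.0138
cover~107.48 mm resist 3.11 side -4.39 z 1.99 6.6833
time: 6.85
tool_pos: [0.5214, 0.0468, 0.2567]
tool_rot: [0.052, 1.57, -2.867]
contact_force: [-4.2, -3.4, 2.1]
opening: 0.0138
cover~110.56 mm resist 2.42 side -4.79 z 2.13 6.85
```

```bash
python3 -m inch '-0.6 1.5 0 0 0; -0.3 1.5 0 0 0';python3 f.py;  python3 -m inch '-0.4 1.5 0 0 0; -0.3 1.5 0 0 0';python3 f.py
```

```text
time: 7.02
tool_pos: [0.5206, 0.0498, 0.2567]
tool_rot: [0.287, 1.57, -2.632]
contact_force: [-3.6, -3.8, 2.6]
opening: 0.014
cover~113.69 mm resist 2.96 side -4.31 z 2.62 7.0167
time: 7.18
tool_pos: [0.5199, 0.0528, 0.2567]
tool_rot: [0.606, 1.571, -2.312]
contact_force: [-4.4, -4.0, 2.8]
opening: 0.014
cover~116.74 mm resist 2.93 side -5.20 z 2.84 7.1833
```

```bash
python3 -m inch '-0.4 1.5 0 0 0; -0.3 1.5 0 0 0';python3 f.py
```

```text
time: 7.35
tool_pos: [0.5192, 0.0558, 0.2567]
tool_rot: [0.77, 1.571, -2.149]
contact_force: [-3.7, -3.4, 3.4]
opening: 0.0135
cover~119.83 mm resist 2.55 side -4.38 z 3.39 7.35
```

```bash
python3 -m inch '-0.4 1.5 0 0 0; -0.3 1.5 0 0 0';python3 f.py
```

```text
time: 7.52
tool_pos: [0.5186, 0.0589, 0.2566]
tool_rot: [1.669, 1.571, -1.25]
contact_force: [-3.3, -3.2, 3.6]
opening: 0.014
cover~122.95 mm resist 2.45 side -3.95 z 3.62 7.5167
```

```bash
python3 -m inch '-0.4 1.5 0 0 0; -0.3 1.5 0 0 0';python3 f.py
```

```text
time: 7.68
tool_pos: [0.5179, 0.0618, 0.2567]
tool_rot: [2.647, 1.571, -0.271]
contact_force: [-3.6, -4.4, 5.1]
opening: 0.0141
cover~126.00 mm resist 3.55 side -4.48 z 5.07 7.6833
```

```bash
python3 -m inch '-0.4 1 0 0 0; -0.3 1 0 0 0';python3 f.py
```

```text
time: 7.85
tool_pos: [0.5174, 0.0638, 0.2567]
tool_rot: [2.921, 1.57, 0.002]
contact_force: [-2.0, -3.4, 3.4]
opening: 0.0144
cover~128.05 mm resist 2.86 side -2.64 z 3.36 7.85
```

```bash
python3 -m inch '-0.3 1.5 0 0 0; -0.3 1.5 0 0 0';python3 f.py
```

```text
time: 8.02
tool_pos: [0.5168, 0.0668, 0.2567]
tool_rot: [2.723, 1.57, -0.196]
contact_force: [-1.4, -4.5, 3.6]
opening: 0.014
cover~131.05 mm resist 4.10 side -2.38 z 3.57 8.0167
```

```bash
python3 -m inch '-0.3 1 0 0 0; -0.3 1 0 0 0';python3 f.py
```

```text
time: 8.18
tool_pos: [0.5163, 0.0685, 0.2567]
tool_rot: [2.408, 1.569, -0.511]
contact_force: [-0.4, -6.3, 3.0]
opening: 0.014
cover~132.88 mm resist 6.10 side -1.72 z 3.03 8.1833
```

```bash
python3 -m inch '-0.3 1 0 0 0; -0.3 1 0 0 0';python3 f.py
```

```text
time: 8.35
tool_pos: [0.5159, 0.0702, 0.2567]
tool_rot: [2.278, 1.569, -0.64]
contact_force: [0.3, -8.0, 2.0]
opening: 0.0141
cover~134.60 mm resist 7.89 side -1.41 z 1.98 8.35
```

```bash
python3 -m inch '-0.2 1 0 0 0';python3 f.py
```

```text
time: 8.43
tool_pos: [0.5157, 0.0711, 0.2567]
tool_rot: [2.145, 1.569, -0.774]
contact_force: [1.0, -8.3, 1.9]
opening: 0.0139
cover~135.47 mm resist 8.35 side -0.81 z 1.90 8.4333
```

```bash
python3 -m inch '0 0 0 0 0';python3 f.py
```

```text
time: 8.52
tool_pos: [0.5157, 0.0711, 0.2567]
tool_rot: [2.208, 1.569, -0.711]
contact_force: [1.1, -8.1, 2.7]
opening: 0.0142
cover~135.53 mm resist 8.16 side -0.70 z 2.72 8.5167
```

```bash
python3 -m inch '-0.1 0.6 0 0 0; 0 0 0 0 0';python3 f.py; python3 - <<'E'
from wr import *
wcam("w2")
E
```

```text
time: 8.68
tool_pos: [0.5157, 0.0715, 0.2567]
tool_rot: [2.119, 1.568, -0.8]
contact_force: [0.4, -9.2, 2.7]
opening: 0.0134
cover~135.94 mm resist 9.06 side -1.57 z 2.66 8.6833
```

View pics/w2.png

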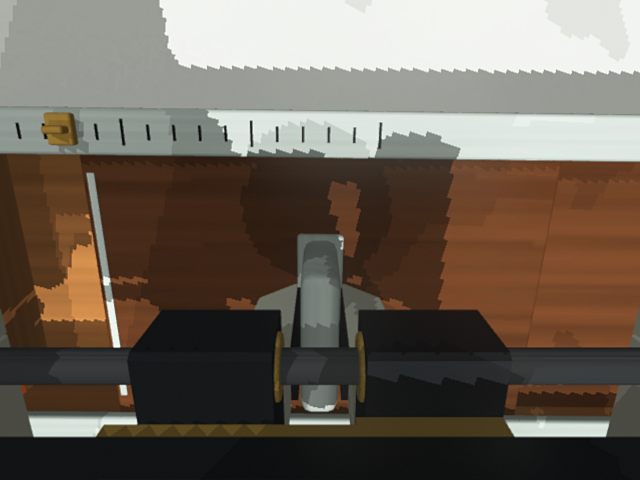

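Grip is still pinched and centred (320,300); the rider has been pushed to (65,128). The resistance is about 6 N above running, so I'll back off 20 mm.

```bash
python3 -m inch '0.5 -2.5 0 0 0; 0.5 -2.5 0 0 0; 0.5 -2.5 0 0 0; 0.5 -2.5 0 0 0; 0.5 -2.5 0 0 0; 0.5 -2.5 0 0 0; 0.6 -2.5 0 0 0; 0.5 -2.1 0 0 0';python3 f.py;python3 -m inch '0 0 0 0 0; 0 0 0 0 0';python3 f.py
```

```text
time: 9.4
tool_pos: [0.5196, 0.0526, 0.2567]
tool_rot: [3.082, 1.57, 0.163]
contact_force: [3.9, 3.2, 1.0]
opening: 0.0136
cover~116.59 mm resist -2.27 side 4.48 z 1.05 9.4
time: 9.57
tool_pos: [0.5197, 0.0523, 0.2567]
tool_rot: [2.546, 1.569, -0.373]
contact_force: [5.9, 0.3, 0.5]
opening: 0.014
cover~116.34 mm resist 1.02 side 5.81 z 0.49 9.5667
```

```bash
python3 -m inch '0.5 0 0 0 0; 0 0 0 0 0; 0 0 0 0 0.5; 0 0 0 0 0.5; 0 0 0 0 0.5; 0 0 0 0 0.5'; python3 -m inch '0 0 15 0 0.5; 0 0 25 0 0.5; 0 0 25 0 0.5; 0 0 10 0 0.5; 0 0 0 0 0.5; 0 0 0 0 0.5'; python3 - <<'E'
from wr import *
wcam("w3")
from cell import cams
cv2.imwrite("pics/top3.png",cv2.resize(cams.read_camera("top")["color"][175:290,175:385,::-1],None,fx=3.8,fy=3.8,interpolation=cv2.INTER_CUBIC))
E
```

```text
time: 10.07
tool_pos: [0.5192, 0.0528, 0.2561]
tool_rot: [-0.166, 1.569, -3.085]
contact_force: [0.4, -0.8, 0.8]
opening: 0.0359
time: 10.57
tool_pos: [0.5194, 0.0527, 0.3311]
tool_rot: [0.63, 1.571, -2.288]
contact_force: [0.3, -0.9, 0.6]
opening: 0.0458
```

View pics/w3.png

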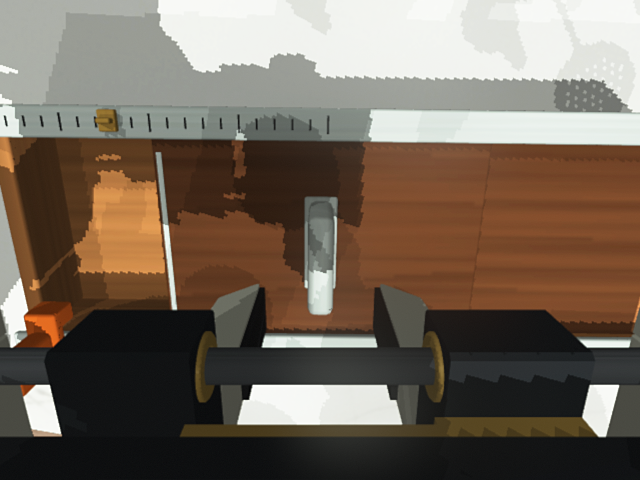

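View pics/top3.png

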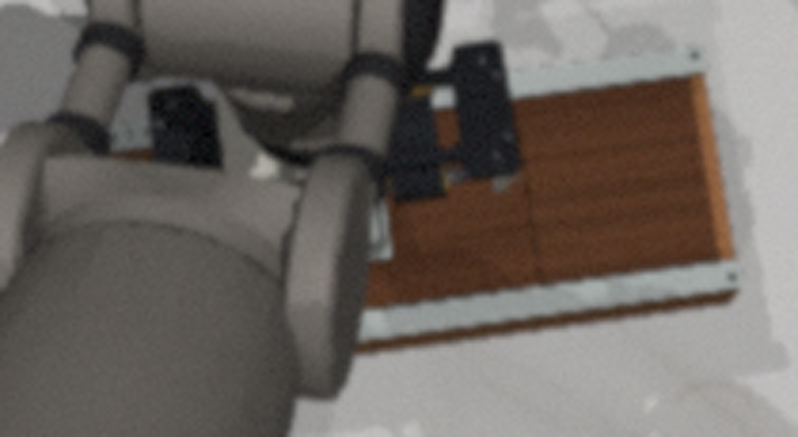

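```bash
python3 - <<'E'
from h import *
c=np.load("pics/w3.npy",allow_pickle=True).item()
th=.217;C=np.array([.521,.036]);M=np.array([[np.cos(th),np.sin(th)],[-np.sin(th),np.cos(th)]])
for n,p,z in [("edge top",(155,153),.065),("edge bot",(171,308),.065),("riderR",(117,112),.081),("clip",(47,310),.115),("gripc",(320,257),.11)]:
    q=ray(c,p,z);print(n,q.round(4),(M@(q[:2]-C)).round(4))
E
python3 -m inch '-17 25 0 0 0.5; -17 25 0 0 0.5; -17 25 0 0 0.5; -17 25 0 0 0.5; -17 25 0 0 0.5; -12 20 0 0 0.5; 0 0 0 0 0.5; 0 0 0 0 0.5'; python3 - <<'E'
from wr import *
wcam("w4")
E
```

```text
edge top [0.5513 0.1592 0.065 ] [0.0561 0.1138]
edge bot [0.4521 0.1382 0.065 ] [-0.0453  0.1146]
riderR [0.5715 0.1756 0.081 ] [0.0794 0.1254]
clip [0.4661 0.1883 0.115 ] [-0.0208  0.1606]
gripc [0.5257 0.0537 0.11  ] [0.0084 0.0163]
time: 11.33
tool_pos: [0.422, 0.1984, 0.3304]
tool_rot: [0.174, 1.568, -2.742]
contact_force: [-0.1, -0.6, -0.3]
opening: 0.0459
```

View pics/w4.png

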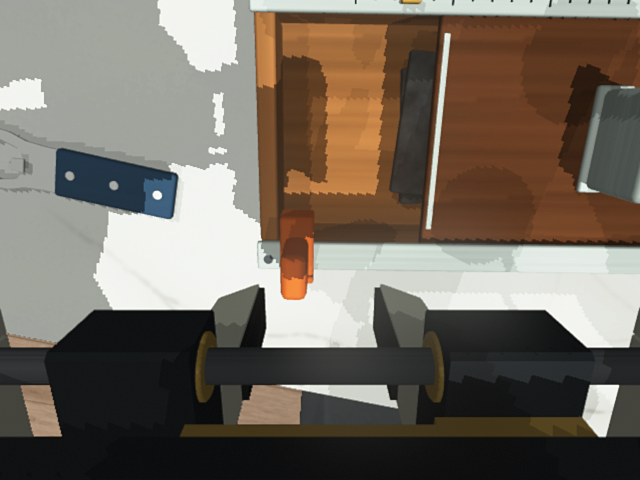

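```bash
python3 - <<'E'
from h import *
import cv2
c=np.load("pics/w4.npy",allow_pickle=True).item()
th=.217;C=np.array([.521,.036]);M=np.array([[np.cos(th),np.sin(th)],[-np.sin(th),np.cos(th)]])
for n,p,z in [("tabTL",(284,242),.115),("tabTR",(307,242),.115),("tabBL",(282,297),.115),("tabBR",(305,297),.115),("edge top",(446,35),.065),("edge bot",(428,228),.065)]:
    q=ray(c,p,z);print(n,q.round(4),(M@(q[:2]-C)).round(4))
a=cv2.imread("pics/w4.png")[190:320,230:350];cv2.imwrite("pics/w4z.png",cv2.resize(a,None,fx=4,fy=4))
E
```

```text
tabTL [0.4336 0.219  0.115 ] [-0.0459  0.1975]
tabTR [0.4362 0.2078 0.115 ] [-0.0458  0.186 ]
tabBL [0.4037 0.214  0.115 ] [-0.0762  0.199 ]
tabBR [0.4064 0.2023 0.115 ] [-0.0761  0.187 ]
edge top [0.5517 0.1579 0.065 ] [0.0562 0.1124]
edge bot [0.4454 0.1344 0.065 ] [-0.0526  0.1123]
```

View pics/w4z.png

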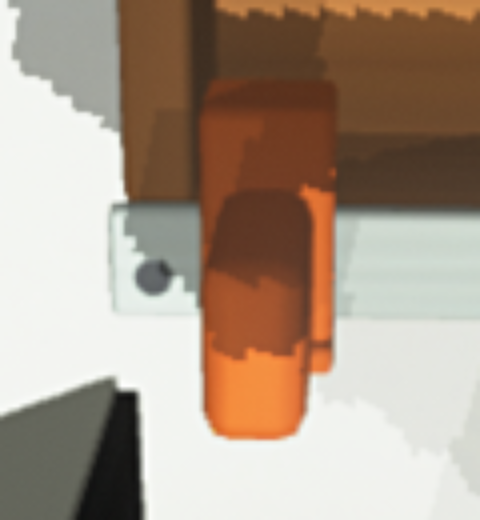

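```bash
python3 -m inch '-4 10 -15 0 0.5; 0 0 -20 0 0.5; 0 0 -15 0 0.5; 0 0 -10 0 0.5; 0 0 -4 0 0.5; 0 0 0 0 0.5; 0 0 0 0 0.5; 0 0 0 0 0.5' 25; python3 -m inch '0 0 0 0 0.3; 0 0 0 0 0; 0 0 0 0 0; 0 0 0 0 0; 0 0 0 0 0; 0 0 0 0 0; 0 0 0 0 0; 0 0 0 0 0' 25;python3 - <<'E'
from wr import *
wcam("w5")
E
```

```text
time: 12.05
tool_pos: [0.4192, 0.2074, 0.2681]
tool_rot: [3.086, 1.57, 0.167]
contact_force: [0.9, 0.5, 0.0]
opening: 0.0453
time: 12.72
tool_pos: [0.4187, 0.2079, 0.2677]
tool_rot: [-2.096, 1.57, 1.268]
contact_force: [-1.6, 2.5, 3.3]
opening: 0.014
```

View pics/w5.png

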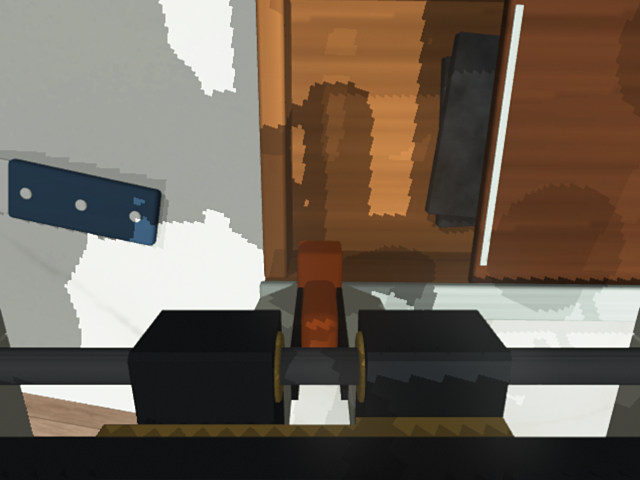

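```bash
cat > g.py <<'E'
from cell import readout
import numpy as np
s=readout.observe();f=np.array(s["contact_force"]);p=np.array(s["tool_pos"]);d=np.array([.215,-.977,0])
print("clip moved %.2f mm resist %.2f side %.2f z %.2f"%(1000*d@(p-[.4187,.2079,0]),-f@d,f[0]*.977+f[1]*.215,f[2]),s["time"])
E
python3 -m inch '0.9 -4 0 0 0; 0.9 -4 0 0 0; 0.9 -4 0 0 0';python3 g.py; python3 -m inch '0.9 -4 0 0 0; 0.9 -4 0 0 0; 0.9 -4 0 0 0; 0.9 -4 0 0 0';python3 g.py;python3 -m inch '0.9 -4 0 0 0; 0.9 -4 0 0 0; 0.9 -4 0 0 0';python3 g.py
```

```text
time: 13.02
tool_pos: [0.4214, 0.1954, 0.2677]
tool_rot: [-0.451, 1.571, 2.913]
contact_force: [-2.4, 2.9, 6.3]
opening: 0.0143
clip moved 12.83 mm resist 3.32 side -1.78 z 6.27 13.0167
time: 13.35
tool_pos: [0.4249, 0.1791, 0.2677]
tool_rot: [0.008, 1.57, -2.911]
contact_force: [-2.7, 2.8, 5.4]
opening: 0.0138
clip moved 29.44 mm resist 3.36 side -2.04 z 5.40 13.35
time: 13.6
tool_pos: [0.4275, 0.1671, 0.2677]
tool_rot: [0.0, 1.57, -2.919]
contact_force: [-3.4, 3.2, 6.2]
opening: 0.0139
clip moved 41.73 mm resist 3.85 side -2.62 z 6.22 13.6
```

```bash
python3 -m inch '0.3 -3 0 0 0; 0.6 -3 0 0 0; 0.4 -2 0 0 0; 0.4 -2 0 0 0';python3 g.py; python3 - <<'E'
from wr import *
wcam("w6")
E
python3 -m inch '0.3 -1.5 0 0 0; 0.3 -1.5 0 0 0';python3 g.py
```

```text
time: 13.93
tool_pos: [0.4295, 0.1572, 0.2677]
tool_rot: [2.639, 1.571, -0.28]
contact_force: [-2.0, 3.6, 5.2]
opening: 0.0141
clip moved 51.83 mm resist 3.95 side -1.19 z 5.18 13.9333
time: 14.15
tool_pos: [0.4301, 0.1543, 0.2677]
tool_rot: [2.835, 1.571, -0.084]
contact_force: [-2.7, 3.8, 5.3]
opening: 0.0137
clip moved 54.80 mm resist 4.29 side -1.86 z 5.30 14.15
```

View pics/w6.png

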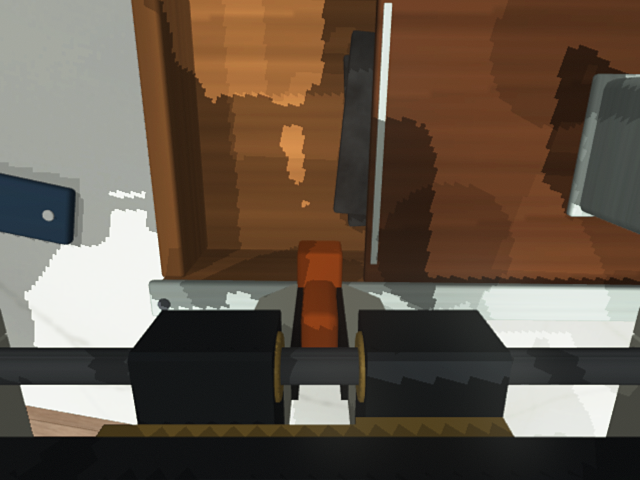

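```bash
python3 -m inch '0.3 -1.5 0 0 0; 0.3 -1.5 0 0 0';python3 g.py; python3 -m inch '0.2 -1 0 0 0; 0.2 -1 0 0 0';python3 g.py
```

```text
time: 14.32
tool_pos: [0.4307, 0.1513, 0.2677]
tool_rot: [2.842, 1.571, -0.077]
contact_force: [-2.5, 3.5, 4.7]
opening: 0.0141
clip moved 57.88 mm resist 3.96 side -1.64 z 4.65 14.3167
time: 14.48
tool_pos: [0.4311, 0.1493, 0.2677]
tool_rot: [2.683, 1.571, -0.236]
contact_force: [-2.2, 2.7, 6.0]
opening: 0.0141
clip moved 59.90 mm resist 3.07 side -1.58 z 5.95 14.4833
```

```bash
python3 -m inch '0.2 -1 0 0 0';python3 g.py
```

```text
time: 14.57
tool_pos: [0.4313, 0.1483, 0.2677]
tool_rot: [2.886, 1.57, -0.033]
contact_force: [-1.8, 2.8, 3.7]
opening: 0.0141
clip moved 60.91 mm resist 3.13 side -1.15 z 3.70 14.5667
```

```bash
python3 -m inch '0.2 -1 0 0 0';python3 g.py
```

```text
time: 14.65
tool_pos: [0.4315, 0.1473, 0.2677]
tool_rot: [2.879, 1.57, -0.04]
contact_force: [-2.7, 2.9, 4.9]
opening: 0.0134
clip moved 61.93 mm resist 3.44 side -2.04 z 4.95 14.65
```

```bash
 python3 - <<'E'
from wr import *
wcam("w7")
a=cv2.imread("pics/w7.png")[200:320,260:460];cv2.imwrite("pics/w7z.png",cv2.resize(a,None,fx=4,fy=4))
E
```

```text
(no output)
```

View pics/w7z.png

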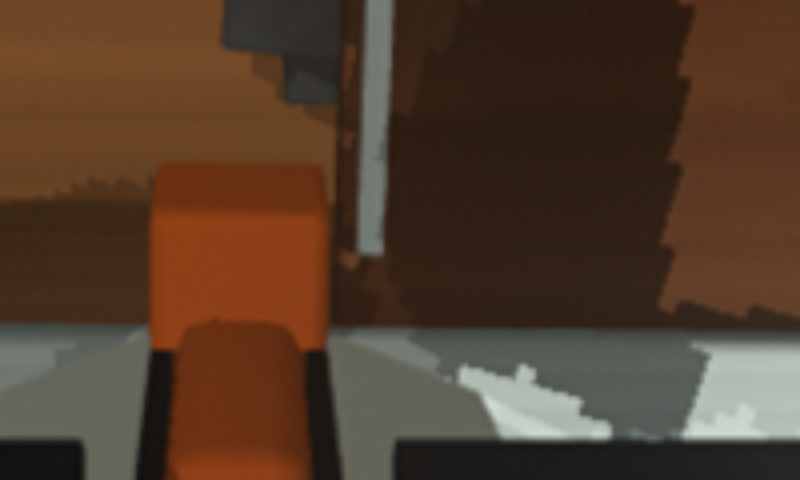

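```bash
python3 -m inch '0.1 -0.7 0 0 0';python3 g.py
```

```text
time: 14.78
tool_pos: [0.4317, 0.1467, 0.2677]
tool_rot: [2.878, 1.57, -0.041]
contact_force: [-1.5, 2.8, 4.3]
opening: 0.0142
clip moved 62.63 mm resist 3.07 side -0.85 z 4.27 14.7833
```

```bash
python3 -m inch '0.1 -0.7 0 0 0';python3 g.py
```

```text
time: 14.87
tool_pos: [0.4318, 0.146, 0.2677]
tool_rot: [2.986, 1.57, 0.067]
contact_force: [-1.7, 2.5, 5.3]
opening: 0.0142
clip moved 63.27 mm resist 2.80 side -1.12 z 5.29 14.8667
```

```bash
python3 -m inch '0.1 -0.7 0 0 0';python3 g.py
```

```text
time: 14.95
tool_pos: [0.4319, 0.1454, 0.2677]
tool_rot: [-2.879, 1.57, 0.485]
contact_force: [-1.5, 5.3, 4.0]
opening: 0.0138
clip moved 63.87 mm resist 5.55 side -0.32 z 3.99 14.95
```

```bash
python3 -m inch '0.1 -0.4 0 0 0';python3 g.py; python3 - <<'E'
from wr import *
wcam("w8")
a=cv2.imread("pics/w8.png")[200:320,260:460];cv2.imwrite("pics/w8z.png",cv2.resize(a,None,fx=4,fy=4))
E
```

```text
time: 15.03
tool_pos: [0.4319, 0.1451, 0.2677]
tool_rot: [-2.583, 1.57, 0.781]
contact_force: [-0.8, 5.8, 5.0]
opening: 0.0141
clip moved 64.19 mm resist 5.84 side 0.46 z 4.98 15.0333
```

View pics/w8z.png

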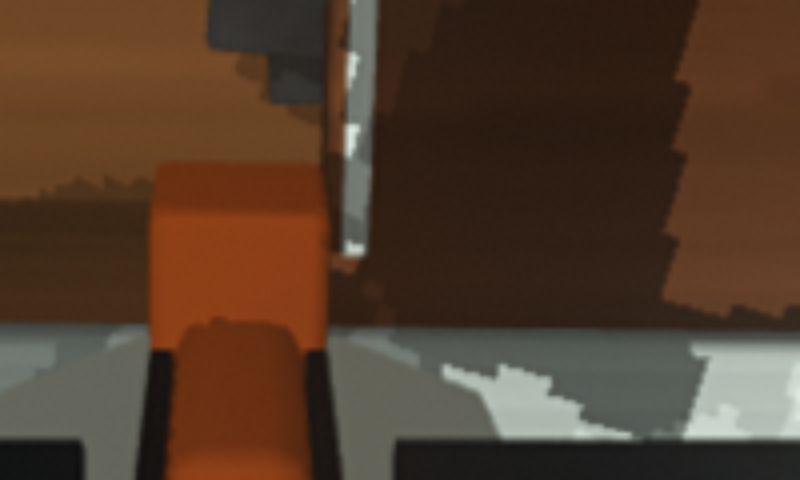

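The clip face now meets the cover edge, at about (325,150) in the zoom. Resistance rose from 3 to 5.8 N, which means contact. I'll release and lift.

```bash
python3 -m inch '0 0 0.4 0 0; 0 0 0 0 0; 0 0 0 0 0.4; 0 0 0 0 0.4; 0 0 0 0 0.4; 0 0 0 0 0.4; 0 0 0 0 0.4';python3 g.py; python3 -m inch '0 0 15 0 0.4; 0 0 25 0 0.4; 0 0 25 0 0.4; 0 0 10 0 0.4; -10 0 5 0 0.4; -15 0 0 0 0.4; 0 0 0 0 0.4; 0 0 0 0 0.4'; python3 - <<'E'
from wr import *
wcam("w9")
E
```

```text
time: 15.67
tool_pos: [0.4318, 0.145, 0.2678]
tool_rot: [0.74, 1.57, -2.178]
contact_force: [-0.3, -0.3, 0.1]
opening: 0.0361
clip moved 64.27 mm resist -0.29 side -0.32 z 0.10 15.6667
time: 16.33
tool_pos: [0.406, 0.1451, 0.3476]
tool_rot: [0.185, 1.57, -2.733]
contact_force: [0.2, 0.3, 0.3]
opening: 0.0364
```

View pics/w9.png

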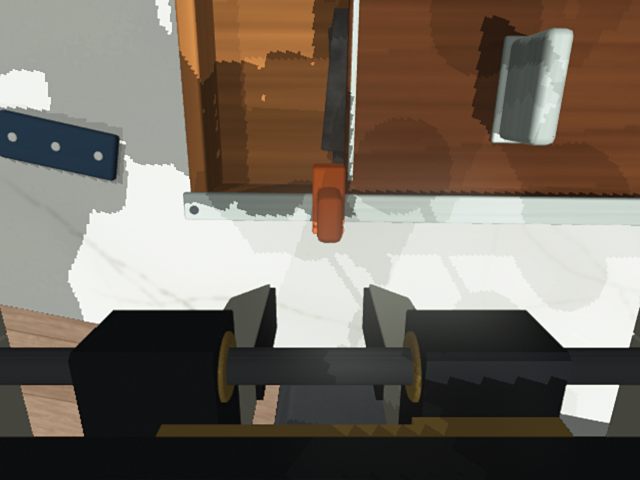

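```bash
python3 - <<'E'
import cv2
from h import *
a=cv2.imread("pics/w9.png")[140:260,290:420];cv2.imwrite("pics/w9z.png",cv2.resize(a,None,fx=5,fy=5))
from cell import cams
cv2.imwrite("pics/sc9.png",cv2.resize(cams.read_camera("scene")["color"][190:340,220:440,::-1],None,fx=3.5,fy=3.5,interpolation=cv2.INTER_CUBIC))
E
```

View pics/w9z.png

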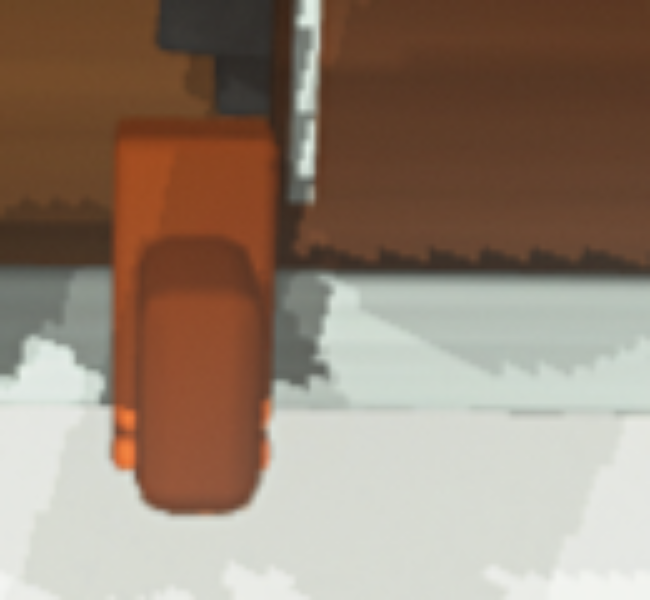

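View pics/sc9.png

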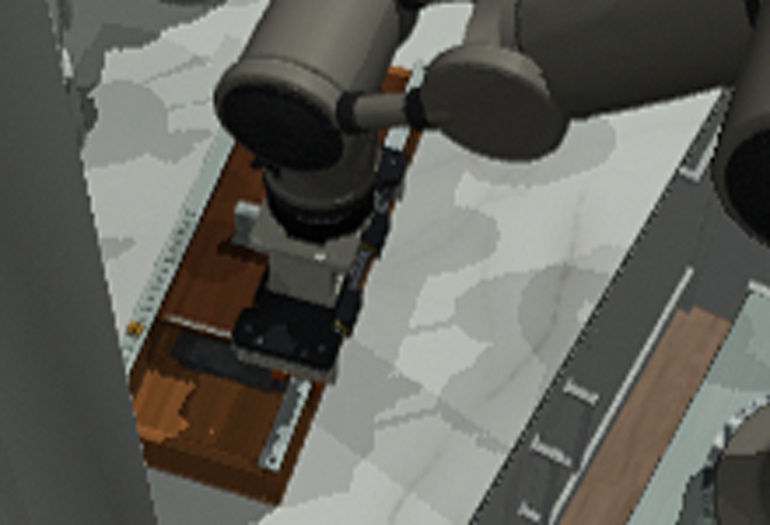

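```bash
python3 -m inch '20 -1 5 0 0.4; 20 -1 0 0 0.4; 20 -1 0 0 0.4; 20 -1 0 0 0.4; 15 -1 0 0 0.4; 0 0 0 0 0.4; 0 0 0 0 0.4'; python3 - <<'E'
from wr import *
wcam("w10")
E
```

```text
time: 17.02
tool_pos: [0.5023, 0.14, 0.3519]
tool_rot: [-0.044, 1.569, -2.963]
contact_force: [-0.4, -0.0, -0.3]
opening: 0.0368
```

View pics/w10.png

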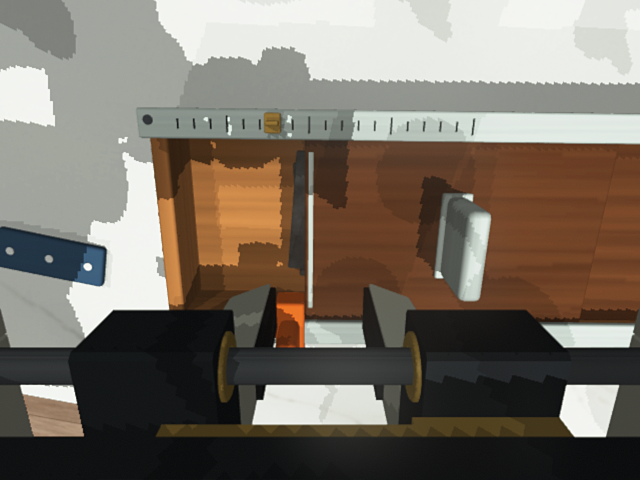

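```bash
python3 - <<'E'
from h import *
import cv2
c=np.load("pics/w10.npy",allow_pickle=True).item()
th=.217;C=np.array([.521,.036]);M=np.array([[np.cos(th),np.sin(th)],[-np.sin(th),np.cos(th)]])
for n,p,z in [("edge top",(307,153),.065),("edge bot",(307,305),.065),("riderR81",(281,113),.081),("riderR72",(281,130),.072),("lip left",(137,110),.072),("lipleft2",(139,137),.072),("tick227",(227,125),.072),("tick309",(309,125),.072),("grip",(466,250),.11)]:
    q=ray(c,p,z);print(n,q.round(4),(M@(q[:2]-C)).round(4))
a=cv2.imread("pics/w10.png")[95:175,240:380];cv2.imwrite("pics/w10z.png",cv2.resize(a,None,fx=5,fy=5))
E
```

```text
edge top [0.5513 0.1592 0.065 ] [0.0561 0.1138]
edge bot [0.4462 0.1363 0.065 ] [-0.0514  0.114 ]
riderR81 [0.5723 0.1789 0.081 ] [0.0808 0.1285]
riderR72 [0.5621 0.1777 0.072 ] [0.0707 0.1295]
lip left [0.5543 0.2646 0.072 ] [0.0818 0.2161]
lipleft2 [0.5386 0.262  0.072 ] [0.0659 0.2169]
tick227 [0.5577 0.2103 0.072 ] [0.0734 0.1623]
tick309 [0.5688 0.1616 0.072 ] [0.0738 0.1124]
grip [0.5233 0.0589 0.11  ] [0.0071 0.0218]
```

View pics/w10z.png

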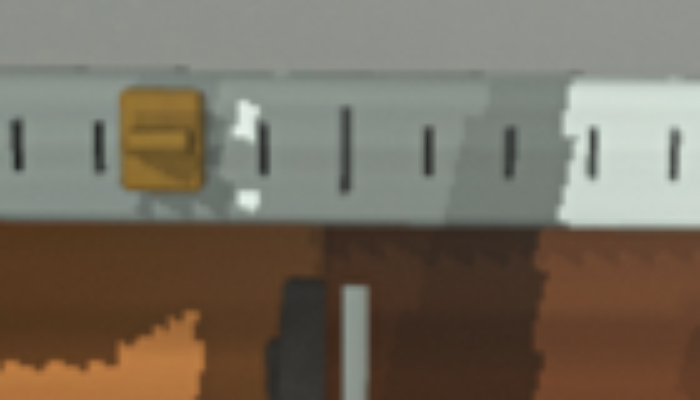

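```bash
python3 -c "
from cell import workorder,readout
print(readout.observe()['contact_force']);print(workorder.hand_in())"
```

```text
[-0.70173771  0.97693699 -0.06322008]
the job is handed in; nothing more can be done
None
```

The cover is backed off from its tight spot, the clip is up against its front edge, and the job is handed in (about 17 s on the robot's clock).

- **Tight spot:** I slid the cover gently towards closed. Resistance rose from about 2.7 N running to 9.1 N with the front edge near y = 136 mm. I stopped there, about 4 mm into the spot by force, with nothing forced.
- **Back-off:** I moved the cover back 19.6 mm, and it ran free at about 2.3 N.
- **Clip:** I slid it about 64 mm along the rail until the resistance rose from about 3 N to 5.8 N, which is contact with the cover. It may have nudged the cover back by under 1 mm. I then released it and lifted clear.

**Last checks:**
- **Clip contact:** The wrist picture showed no visible gap between the clip and the cover's edge.
- **Robot clear:** The force reading was at noise level (about 1 N), and the arm never came near the glass or the bar tools. I didn't take a last picture of all of them.
- **Disagreements:** The brass tell-tale stands about 14 mm ahead of the cover's edge, where force and travel predicted about 15.5 mm. That puts the stop nearer 5 to 6 mm in; the difference is within the cameras' 2 mm. A rougher earlier view had put it at only 11 mm, which I put down to the slanted angle.

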